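# Refit a transformer under its chassis tongue

## Robot

A 6-joint arm with a two-finger parallel gripper is mounted at the origin on a cart in front of the work surface, level with it; the furniture and walls round the work are solid. World frame = base frame: x ahead of the robot, y to its left, z up, the work surface at z = 0. Lengths are in m, angles in rad, forces in N, time in s.
With the tool pointing down it reaches from about 0.3 to 0.875 m from the base axis. Payload 6.4 kg.
Tool frame: the origin (TCP) lies at the very end of the fingers, on their centre line; the grasp point (between the pads) lies 19 mm behind it; z points along the fingers, y is the line along which they close (so a half turn about z gives the same grasp; the last joint's range is limited). The gripper opens to 88 mm and grips with 3 to 60 N. Pads are 18 mm wide; open, the fingers measure 123 mm over their backs; the gripper's body (75 mm by 187 mm) begins 45 mm behind the grasp point.
Start: joints at [0.958, 0.181, 1.607, -0, 1.354, -0.206], TCP at [0.228, 0.528, 0.239] pointing down, gripper open.
Joint ranges: [-2.99, 2.99], [-0.89, 2.07], [0.3, 2.58], [-1.14, 4.28], [0, 2.63], [-3.12, 3.12]. Speed limits (rad/s): [2.57, 2.57, 3.01, 3.14, 3.14, 3.14].

## Interface

Orientations are given as a unit quaternion [x, y, z, w].
In Python, from plant import readout, get_image, camera_model, robot, find_in, cut_out, mark_of gives the robot as it stands.
- The arm moves only by the shell command python3 -m pendant 'ROWS' [FORCE]. ROWS is JSON, a list of rows, each an object with "fingers": the opening, from 0 (shut) to 1 (fully open); "dp": the shift along the tool's x, y, z in cm, a list of three; "spin": the turn about the tool's z in rad. A call has 1 to 20 rows; each row is the pose to reach, as a shift and turn from the pose commanded when the call began, along the tool's axes at that moment; what a row does not reach only later rows make up. A row lasts 1/10 s, in which the tool goes at most 50 mm and 8.59 degrees, less where a joint would pass 70% of its speed; a pose out of reach is approached as far as the arm can. A call with a gripper value outside its range is refused whole. The fingers move at their own pace and stop on an object; FORCE is the grip in N (left out, the last holds). Time passes only in rows, so rows that repeat a pose let the fingers close. It gives the time, the measured TCP pose, the force, the opening and the grip force at its end, in the units of the state.
- readout.state(): the state, without advancing time (a new reading comes with each control period).
- get_image(name): name is "side" or "top"; returns the picture (400x640x3 uint8, red, green, blue); there is no depth.
- camera_model(name): a dict with "fx", "fy", "cx", "cy" (pixels), "R" (3x3) and "t" (3): a world point X has camera coordinates R X + t. Camera axes: x right, y down, z forward; pixel columns grow to the right and rows downward; lengths in m; the calibration is good to about 2 mm. A picture is of the moment at which its call begins. camera_model takes no time and is no camera call.
- robot.hand_in(): hands the job in; it is judged then, once.
Trained networks look in the newest picture that a camera, given by its name, has taken for a name from the list of things; names that differ only in an ending like _2 or _b are one class to them, and where a whole thing is asked for, a point or a joint stands for the part that bears it (a point fixed in the world has none). Each returns a list of dicts, best first, with "confidence" (0 to 1); they miss things now and then, are a little off and sometimes report something else, mostly with a low value. They report only what shows in the picture. A call takes as long as a camera call. They do not tell look-alikes from the thing itself.
- find_in(camera, query): "bbox" ([left, top, right, bottom] in pixels, round what is visible of it).
- cut_out(camera, query): "mask" (400x640 bool, what is visible of it) and "bbox" ([left, top, right, bottom] in pixels, round what is visible of it).
- mark_of(camera, query): "uv" ([column, row] in pixels: a listed point, or the origin of a listed thing).
The state is a dict: "time_s": time; "q": joint angles; "qd": joint speeds; "effort": joint torques, N m; "position": TCP position; "eef_rot": TCP orientation; "wrist_force": force on the tool from outside, world axes, zero at the start; "torque": the same for the moment, N m; "finger_gap": finger opening in m; "gripper_force": force on a finger pad.
Only numpy, scipy, OpenCV 4.12 (cv2) and the standard library are available. Lean on these libraries where they do the work, as an engineer would, in place of code of your own. Each camera call takes 0.05 s, during which the arm holds its last target. There are 200 camera calls.

## Task

Refit the loose transformer on the grey metal chassis: set it down flat with its leads towards the black terminal strip and slide one mounting foot under the steel tongue until it is fully home against the stop. Then swing the red-tabbed keeper all the way in, over the other foot. Leave the capacitor, heatsink, flux tin and solder reel where they stand.

Things in the scene. Friction and masses are not known exactly. Their poses are not given: they have to be found in the camera images.
- transformer_core (a point): Centre of the transformer's grey core (30 x 54 x 44 mm in x, y, z), 22 mm above its underside; 0.52 kg. The bobbin bulges 9 mm out of both x faces (32 mm wide, 7 to 37 mm up). At each y end a foot 28 mm wide, 2 mm thick, flush with the underside, sticks out 13 mm (80 mm over both feet). Grasp from above across the y faces (54 mm), over the feet. Own axes, z up.
- transformer_leads (a point): Lead side of the transformer: 24 mm from transformer_core along the transformer's own -x, same height. Four coloured leads leave here and trail about 50 mm.
- seat (a point): Point on the chassis where transformer_core belongs, the axes parallel. The chassis is a fixed grey sheet-metal box 146 (x) by 150 (y) mm, its flat top 24 mm above the bench and 22 mm below this point. Axes of the chassis: z up, -x to the black terminal strip (80 mm from here, 13 mm high), +y to the steel tongue. Lower the transformer about 16 mm short (-y) of here, then slide it along +y.
- tongue (a point): Middle of the steel tongue, 37 mm from seat in chassis +y, 6 mm above the chassis top; chassis axes. 39 mm wide (x), 4.5 mm gap under it, top at 7 mm, upturned nose at 9 mm. It overhangs from y = 28 mm (from seat) to the stop wall at y = 40 mm. Cheeks 33 mm apart with flared mouths guide the foot's sides. Fully home, the foot touches the stop wall.
- keeper_pivot (a point): Pivot of the keeper, vertical axis, at x = 36, y = -36 mm from seat in chassis axes, 5.7 mm above the chassis top.
- keeper_tab (a point): Centre of the keeper's upturned tab with a red face: 26 mm long, 3 mm thick, from 4.5 to 22.5 mm above the chassis top; 25 mm from the pivot along the arm, 5 mm aside of the arm's middle line. The point's -y axis points outwards along the arm; its +x axis points out of the red face. Push on the red face (towards the point's -x) to swing the keeper in.
- keeper (a joint): Swing of the steel keeper, a flat arm 13 mm wide, reaching 42 mm from its pivot, underside 4.5 mm above the chassis top. 0: points to the chassis's -y. Grows clockwise seen from above; at 1.57 (end stop) it points to the chassis's -x and lies over the transformer's outer foot, 2.5 mm clear of the core. Stays where it is left; about 2 N at the tab moves it.
- capacitor_mid (a point): Middle of a blue capacitor standing on end, 21 mm across, 34 mm high: bystander.
- heatsink_mid (a point): Middle of a black finned heatsink, 30 by 50 by 26 mm: bystander.
- flux_tin_mid (a point): Middle of a yellow-lidded round tin, 52 mm across, 19 mm high: bystander.
- solder_spool_mid (a point): Point 16 mm up in a reel of solder wire (55 by 80 by 34 mm), 12 mm off the reel's axis: bystander.
Mind the look-alikes: they are no part of the job. Leave any pink look-alike of the part that bears transformer_core alone.

How it is judged:
On the way:
1. the transformer is home under the tongue, lead side to the terminal strip, with the keeper not yet swung in (y of transformer_core in the frame of seat between -0.005 and 0.004 m and x of transformer_core in the frame of seat between -0.005 and 0.005 m and z of transformer_core in the frame of seat below 0.004 m and x of transformer_leads in the frame of seat below 0 m and value of joint keeper below 1.2 rad), for 0.2 s.
At the end, for the whole second after the job is handed in: The transformer lies flat and at rest with its leads towards the terminal strip, one foot under the tongue: core centre within 3 mm of the seat along the slide, 4 mm across and 2 mm in height, turned less than 0.1 rad; the keeper is swung in over the other foot (joint above 1.45 rad) (y of transformer_core in the frame of seat between -0.003 and 0.003 m and x of transformer_core in the frame of seat between -0.004 and 0.004 m and z of transformer_core in the frame of seat between -0.002 and 0.002 m and x of transformer_leads in the frame of seat below 0 m and angle between the x axis of transformer_core and the x axis of seat, either way round below 0.1 rad and angle between transformer_core's own z axis and vertical below 0.05 rad and value of joint keeper above 1.45 rad and linear speed of transformer below 0.01 m/s); the robot touches nothing.
It fails at once if the transformer is tipped over (angle between transformer_core's own z axis and vertical above 0.7 rad).
It fails at once if the capacitor is moved or knocked over (distance of capacitor_mid from where it was at the start of the episode above 0.015 m).
It fails at once if the heatsink is moved (distance of heatsink_mid from where it was at the start of the episode above 0.02 m).
It fails at once if the flux tin is moved (distance of flux_tin_mid from where it was at the start of the episode above 0.02 m).
It fails at once if the solder reel is moved (distance of solder_spool_mid from where it was at the start of the episode above 0.02 m).
It also fails if it takes over 51 s, if anything falls off the work surface, if the arm or the gripper's body presses on something with over 40 N, if the wrist force passes 120 N, or if a joint passes its speed limit or range.

## Working session

There is one attempt and no reset: what is moved stays moved. The work goes in short steps, Python scripts to look and compute and a shell command to move; the robot and the scene stay as the last step left them, time stands still between calls to the robot, and variables do not carry over. Pictures are saved under pics/ and viewed, at most 10 in all, crops included, and the job is handed in when it is done.

```bash
mkdir -p pics; python3 - <<'E'
from plant import readout,get_image,camera_model,mark_of
import cv2,numpy as np
for c in("side","top"):
    cv2.imwrite(f"pics/{c}0.png",get_image(c)[:,:,::-1])
    m=camera_model(c);print(c,m["fx"],m["cx"],m["cy"],np.round(m["R"],3).tolist(),np.round(m["t"],3), "pos",np.round(-np.array(m["R"]).T@np.array(m["t"]),3))
    for n in["transformer_core","transformer_leads","seat","tongue","keeper_pivot","keeper_tab","capacitor_mid","heatsink_mid","flux_tin_mid","solder_spool_mid"]:
        print(n,[(np.round(d["uv"]).tolist(),round(d["confidence"],2)) for d in mark_of(c,n)][:4])
s=readout.state();print(s["time_s"],s["position"],s["eef_rot"],s["finger_gap"],s["wrist_force"])
E
```

```text
side 489.4888755614213 315.5236353782153 198.66793349839037 [[0.918, -0.397, 0.009], [-0.194, -0.469, -0.862], [0.346, 0.789, -0.507]] [-0.551  0.19   1.108] pos [ 0.158 -1.004  0.73 ]
transformer_core [([316.0, 246.0], 0.83)]
transformer_leads [([339.0, 288.0], 0.84), ([328.0, 250.0], 0.83)]
seat [([276.0, 184.0], 0.6)]
tongue [([279.0, 192.0], 0.67)]
keeper_pivot [([259.0, 183.0], 0.77)]
keeper_tab [([258.0, 176.0], 0.5)]
capacitor_mid [([351.0, 229.0], 0.63)]
heatsink_mid [([348.0, 230.0], 0.65)]
flux_tin_mid [([367.0, 323.0], 0.64)]
solder_spool_mid [([249.0, 165.0], 0.46)]
top 403.3079384113455 315.6779611030997 203.80697791453335 [[-0.003, -1.0, 0.006], [-0.986, 0.002, -0.167], [0.167, -0.006, -0.986]] [0.013 0.621 1.13 ] pos [0.423 0.019 1.218]
transformer_core [([362.0, 231.0], 0.68), ([406.0, 230.0], 0.6)]
transformer_leads [([363.0, 221.0], 0.97), ([414.0, 230.0], 0.83)]
seat [([255.0, 224.0], 0.94)]
tongue [([270.0, 230.0], 0.97), ([362.0, 222.0], 0.3)]
keeper_pivot [([242.0, 240.0], 0.98)]
keeper_tab [([359.0, 229.0], 0.73), ([232.0, 239.0], 0.66)]
capacitor_mid [([339.0, 188.0], 0.38)]
heatsink_mid [([384.0, 180.0], 0.47)]
flux_tin_mid [([447.0, 227.0], 0.53), ([358.0, 230.0], 0.42)]
solder_spool_mid [([190.0, 235.0], 0.87)]
1.1 [0.22750768 0.52809091 0.23872562] [2.02004224e-01 9.79384650e-01 3.39287178e-06 1.75865666e-05] 0.08829088331867262 [-0.204347   -0.36855816  0.88492445]
```

View pics/side0.png

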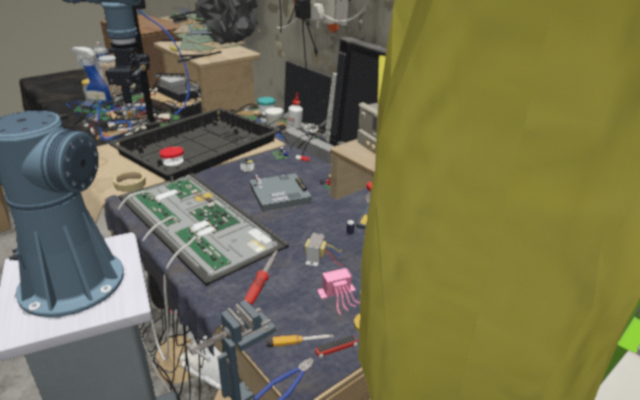

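View pics/top0.png

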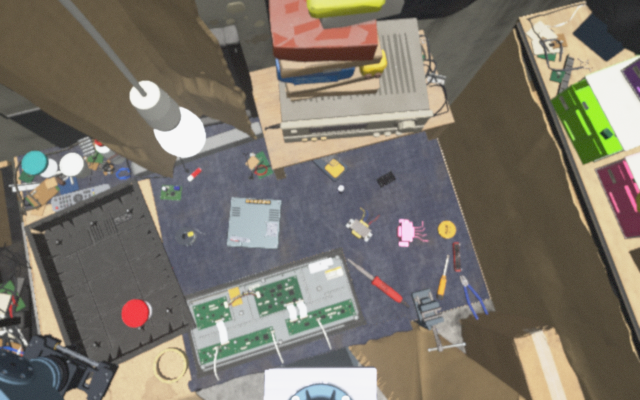

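Top view: the grey transformer is at about (360,229), the pink look-alike at (406,231). The chassis is at (254,223), capacitor (340,188), heatsink (386,180), tin (447,229) and reel (190,235). The grey one fits the description, so I'll confirm it in an enlarged crop along with the chassis.

```bash
python3 - <<'E'
import cv2,numpy as np
t=cv2.imread("pics/top0.png");s=cv2.imread("pics/side0.png")
f=lambda a,k:cv2.resize(a,None,fx=k,fy=k,interpolation=cv2.INTER_CUBIC)
a=f(t[190:255,220:290],5);a=cv2.resize(t[190:255,220:290],(400,371),interpolation=2);b=cv2.resize(t[200:260,330:395],(400,371),interpolation=2)
c=cv2.resize(s[165:215,240:320],(400,229),interpolation=2);d=cv2.resize(s[225:275,290:370],(400,229),interpolation=2)
cv2.imwrite("pics/crop1.png",np.vstack([np.hstack([a,b]),np.hstack([c,d])]))
E
```

```text
(no output)
```

View pics/crop1.png

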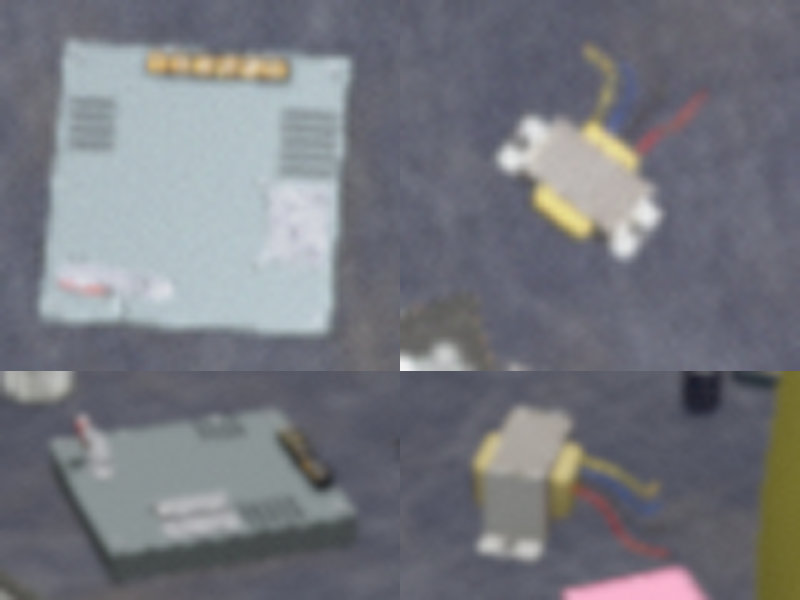

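The crops confirm it: the grey transformer with yellow bobbin and white feet is the real one, with leads pointing up-right in the image. On the chassis, the strip is at image-up (world +x), the tongue at image-right (world -y), and the keeper open at lower left. Next I'll measure both poses.

```bash
cat > h.py <<'E'
import numpy as np,cv2
from scipy.optimize import least_squares,minimize
from plant import readout,get_image,camera_model,mark_of,cut_out
CM={c:camera_model(c) for c in("side","top")}
def proj(c,X):
    m=CM[c];p=np.atleast_2d(X)@np.array(m["R"]).T+np.array(m["t"])
    return np.c_[m["fx"]*p[:,0]/p[:,2]+m["cx"],m["fy"]*p[:,1]/p[:,2]+m["cy"]]
def unproj(c,uv,z):
    m=CM[c];R=np.array(m["R"]);o=-R.T@np.array(m["t"]);uv=np.atleast_2d(uv).astype(float)
    d=np.c_[(uv[:,0]-m["cx"])/m["fx"],(uv[:,1]-m["cy"])/m["fy"],np.ones(len(uv))]@R
    return o+d*((z-o[2])/d[:,2])[:,None]
def rz(a):return np.array([[np.cos(a),-np.sin(a),0],[np.sin(a),np.cos(a),0],[0,0,1]])
def box(x,y,z):return np.array([[a,b,c] for a in x for b in y for c in z])/1000.
TR=[box((-15,15),(-27,27),(-22,22)),box((-24,24),(-16,16),(-15,15)),box((-14,14),(-40,40),(-22,-20))]
def render(c,p,parts,z,k=6,off=(0,0),shape=None):
    im=np.zeros(shape,np.uint8)
    for b in parts:
        uv=(proj(c,b@rz(p[2]).T+[p[0],p[1],z])+.5-off)*k-.5
        cv2.fillConvexPoly(im,cv2.convexHull(np.round(uv*16).astype(np.int32)),1,shift=4)
    return im
def fit(masks,parts,z,p0):
    k=6;cr={}
    for c,m in masks.items():
        u=proj(c,[p0[0],p0[1],z])[0].round().astype(int);o=u-40
        a=cv2.resize(m[o[1]:o[1]+80,o[0]:o[0]+80].astype(np.float32),None,fx=k,fy=k,interpolation=1)>.5
        cr[c]=(o,a)
    def cost(p):
        s=0
        for c,(o,a) in cr.items():
            r=render(c,p,parts,z,k,o,a.shape)>0;s-=(r&a).sum()/(r|a).sum()
        return s
    best=None
    for da in(-.2,0,.2):
        S=np.array([p0]*4)+np.array([[0,0,da],[.01,0,da],[0,.01,da],[0,0,da+.2]])
        q=minimize(cost,S[0],method="Nelder-Mead",options=dict(initial_simplex=S,xatol=1e-4,fatol=1e-4))
        if best is None or q.fun<best.fun:best=q
    return best.x,-best.fun
E
python3 - <<'E'
from h import *
im={c:get_image(c) for c in CM}
ms={}
for c,g in(("side",(316,248)),("top",(360,229))):
    r=[d for d in cut_out(c,"transformer_core") if np.hypot((d["bbox"][0]+d["bbox"][2])/2-g[0],(d["bbox"][1]+d["bbox"][3])/2-g[1])<18]
    print(c,[(np.round(d["bbox"]),d["confidence"],d["mask"].sum()) for d in r])
    ms[c]=r[0]["mask"]
p0=unproj("top",(360,229),.022)[0]; print("p0",p0, "marks:",[unproj(c,u,.022)[0].round(4) for c,u in(("side",(316,246)),("top",(362,231)))])
for m in({"top":ms["top"]},ms):print("T",fit(m,TR,.022,[p0[0],p0[1],np.radians(180-35)]))
# chassis by colour
for c,seed in(("top",(250,225)),("side",(285,190))):
    i=cv2.medianBlur(im[c],3);f=np.zeros((402,642),np.uint8)
    cv2.floodFill(i.copy(),f,seed,0,(22,)*3,(22,)*3,4|cv2.FLOODFILL_MASK_ONLY|cv2.FLOODFILL_FIXED_RANGE|(255<<8))
    k=cv2.morphologyEx(f[1:-1,1:-1],cv2.MORPH_CLOSE,np.ones((9,9)))
    ct=max(cv2.findContours(k,0,1)[0],key=cv2.contourArea)[:,0]
    w=unproj(c,ct,.024)[:,:2]*1000
    rr=cv2.minAreaRect(w.astype(np.float32));print(c,"chassis",rr,cv2.contourArea(ct))
Q={"seat":(0,0,22),"tongue":(0,37,6),"keeper_pivot":(36,-36,5.7)}
g={"seat":(255,224),"tongue":(270,230),"keeper_pivot":(242,240)}
for n,q in Q.items():
    for c in CM:
        for d in mark_of(c,n)[:2]:print(n,c,np.round(d["uv"],1),round(d["confidence"],2),unproj(c,d["uv"],.024+q[2]/1000)[0].round(4))
E
```

```text
side [(array([306., 236., 327., 263.]), 0.79, np.int64(486))]
top [(array([344., 222., 372., 240.]), 0.93, np.int64(362))]
p0 [ 0.54955481 -0.12025218  0.022     ] marks: [array([ 0.5527, -0.112 ,  0.022 ]), array([ 0.5436, -0.1261,  0.022 ])]
T (array([ 0.55071782, -0.11650811,  2.5051259 ]), np.float64(0.9297831538575011))
T (array([ 0.54999971, -0.11643137,  2.49574427]), np.float64(1.791137753916011))
top chassis ((570.303466796875, 196.00042724609375), (147.78707885742188, 142.7938690185547), 86.5190200805664) 1899.5
side chassis ((567.7435302734375, 205.4229736328125), (168.78228759765625, 144.7347869873047), 87.05854797363281) 988.0
seat side [273.3 184.6] 0.72 [0.5449 0.1816 0.046 ]
seat side [366.7 320.7] 0.19 [ 0.5325 -0.4053  0.046 ]
tongue side [279.  192.3] 0.55 [0.554  0.1596 0.03  ]
tongue top [269.8 229.2] 0.69 [0.5486 0.1473 0.03  ]
keeper_pivot side [258.1 184.9] 0.82 [0.512  0.2252 0.0297]
keeper_pivot top [243.4 240.8] 0.7 [0.5146 0.2244 0.0297]
```

```bash
cat > m.py <<'E'
from h import *
Q={"seat":(0,0,22),"tongue":(0,37,6),"keeper_pivot":(36,-36,5.7)}
obs=[];acc={c:0 for c in CM}
for k in range(5):
    for c in CM:
        acc[c]=acc[c]+get_image(c).astype(float)/5
        for n,q in Q.items():
            for d in mark_of(c,n)[:1]:
                X=unproj(c,d["uv"],.024+q[2]/1e3)[0]
                if d["confidence"]>.4 and np.hypot(X[0]-.55,X[1]-.19)<.09: obs.append((c,n,*d["uv"]))
for c in CM:
    cv2.imwrite(f"pics/avg_{c}.png",acc[c][:,:,::-1])
    for n,q in Q.items():
        u=np.array([o[2:] for o in obs if o[:2]==(c,n)])
        if len(u):print(c,n,len(u),u.mean(0).round(2),u.std(0).round(2),unproj(c,np.median(u,0),.024+q[2]/1e3)[0].round(4))
def res(p,yaw=None):
    return np.concatenate([(proj(o[0],rz(np.radians(176.5)if len(p)<3 else p[2])@np.array(Q[o[1]])/1e3+[p[0],p[1],.024])[0]-o[2:]) for o in obs])
for p in([.55,.19],[.55,.19,3.08]):
    r=least_squares(res,p,loss="soft_l1");print(r.x,np.sqrt((r.fun**2).mean()))
# chassis: silhouette vs mat, Lab distance
B=[box((-73,73),(-75,75),(-24,0))]
ms={}
for c,seed in(("top",(250,225)),("side",(285,190))):
    i=cv2.GaussianBlur(acc[c].astype(np.uint8),(0,0),.6);f=np.zeros((402,642),np.uint8)
    cc=i[seed[1],seed[0]].astype(float);print(c,"col",cc)
    hsv=i.astype(int);g=(hsv[:,:,1]-hsv[:,:,2]);ms[c]=g # greenness minus blue
    print(g[seed[1],seed[0]], g[270 if c=="side" else 240, 340 if c=="side" else 300], i[270 if c=="side" else 240, 340 if c=="side" else 300])
E
python3 m.py
python3 - <<'E'
import cv2
t=cv2.imread("pics/avg_top.png")
cv2.imwrite("pics/crop2.png",cv2.resize(t[194:254,222:284],None,fx=9.6,fy=9.6,interpolation=2))
E
```

```text
side seat 5 [270.44 182.4 ] [7.94 2.19] [0.5523 0.1983 0.046 ]
side tongue 5 [279.34 192.6 ] [1.22 0.8 ] [0.5522 0.1553 0.03  ]
side keeper_pivot 5 [260.6  185.32] [1.36 0.96] [0.5164 0.2195 0.0297]
top seat 5 [257.32 226.7 ] [1.41 1.33] [0.5543 0.1816 0.046 ]
top tongue 4 [269.5 230. ] [0.31 1.25] [0.5463 0.1485 0.03  ]
top keeper_pivot 5 [244.38 240.6 ] [1.56 1.9 ] [0.5137 0.2237 0.0297]
[0.55111836 0.18477251] 3.136455344572639
[0.55105078 0.18512317 3.10900856] 3.1247903794697947
top col [178. 193. 198.]
-5 -16 [ 95  97 113]
side col [143. 151. 152.]
-1 -25 [230 165 190][ WARN:0@10.605] global loadsave.cpp:1063 imwrite_ Unsupported depth image for selected encoder is fallbacked to CV_8U.
```

View pics/crop2.png

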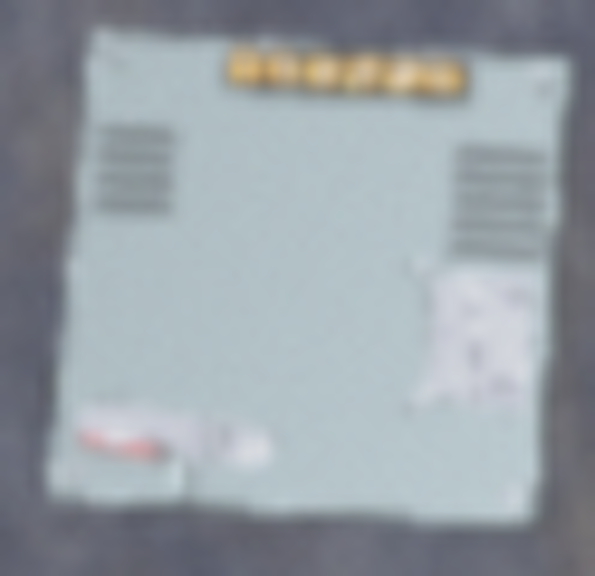

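The enlarged top view shows the strip at crop (347,74), pivot screw at (250,447), tongue nose edge at x≈428 and its cheek flares at (418,261) and (413,403). The red tab runs (80,438)-(160,450). Converting these to world coordinates.

```bash
python3 - <<'E'
from h import *
P=lambda x,y,z:unproj("top",(222+(x+.5)/9.6-.5,194+(y+.5)/9.6-.5),z)[0][:2]*1000
C=[P(93,35,.024),P(568,62,.024),P(533,522,.024),P(50,495,.024)]
c=np.mean(C,0);print("corners",np.round(C,1),"centre",c)
e=[C[1]-C[0],C[2]-C[3],C[0]-C[3],C[1]-C[2]]
for v in e:print(np.linalg.norm(v),np.degrees(np.arctan2(v[1],v[0])))
yaw=np.radians(176.5);R=rz(yaw)[:2,:2]
for n,x,y,z,l in(("strip",347,74,.037,(-80,None)),("pivot",250,447,.03,(36,-36)),("flareA",418,261,.03,(None,None)),("flareB",413,403,.03,(0,0)),("nose",428,334,.033,(0,28)),("bracketR",530,334,.031,(0,0)),("tab1",80,438,.04,(0,0)),("tab2",160,450,.04,(0,0)),("armtip",78,415,.03,(0,0))):
    w=P(x,y,z);print(n,w.round(1),"chassis-frame rel centre",(R.T@(w-c)).round(1),l)
m=c
E
```

```text
corners [[646.1 265.5]
 [637.3 116.6]
 [493.9 125.7]
 [502.5 274. ]] centre [569.92321285 195.43399169]
149.09531180936852 -93.39343767319536
148.5843591037773 -93.31483604225086
143.9056579473315 -3.399335554281847
143.70278304344183 -3.6031222010942234
strip [631.3 183.9] chassis-frame rel centre [-61.9   7.8] (-80, None)
pivot [516.6 212. ] chassis-frame rel centre [ 54.3 -13.3] (36, -36)
flareA [573.8 161.7] chassis-frame rel centre [-6.  33.4] (None, None)
flareB [530.  162.4] chassis-frame rel centre [37.9 35.4] (0, 0)
nose [550.9 157.8] chassis-frame rel centre [16.7 38.7] (0, 28)
bracketR [551.  126.7] chassis-frame rel centre [14.7 69.7] (0, 0)
tab1 [518.6 262.1] chassis-frame rel centre [ 55.3 -63.4] (0, 0)
tab2 [514.9 237.7] chassis-frame rel centre [ 57.5 -38.8] (0, 0)
armtip [526.5 265. ] chassis-frame rel centre [ 47.6 -66.8] (0, 0)
```

Seat is about (0.552, 0.1855) with chassis yaw 176.5°, and the networks, strip, nose and tab agree within about 2 mm. The transformer is at (0.550, -0.1165) with yaw 143°. Now I'll work out the moves.

```bash
cat > go.py <<'E'
import sys,numpy as np
from scipy.spatial.transform import Rotation as Ro
from plant import readout
s=readout.state();R=Ro.from_quat(s["eef_rot"]).as_matrix();p=np.array(s["position"])
print("t",s["time_s"],"p",p.round(4),"toolY deg",round(np.degrees(np.arctan2(R[1,1],R[0,1])),2),"z",R[:,2].round(3),"F",np.round(s["wrist_force"],1),"gap",round(s["finger_gap"],4),"q",np.round(s["q"],2))
def to(x,y,z,yd):
    d=R.T@(np.array([x,y,z])-p)*100
    a=np.degrees(np.arctan2(R[1,1],R[0,1]))
    print("dp",d.round(2),"spin",round(np.radians((a-yd+180)%360-180),3))
for a in sys.argv[1:]:to(*map(float,a.split(",")))
E
python3 go.py .55,-.1165,.12,53 .55,-.1165,.014,53
```

```text
t 3.6 p [0.2275 0.5281 0.2387] toolY deg 66.69 z [-0.  0. -1.] F [-1.  -1.   0.3] gap 0.0882 q [ 0.96  0.18  1.61  0.    1.35 -0.21]
dp [-55.12 -46.44  11.87] spin 0.239
dp [-55.12 -46.44  22.47] spin 0.239
```

```bash
python3 -m pendant '[{"fingers":1,"dp":[-55.1,-46.4,4],"spin":0.24},{"fingers":1,"dp":[-55.1,-46.4,4],"spin":0.24},{"fingers":1,"dp":[-55.1,-46.4,4],"spin":0.24},{"fingers":1,"dp":[-55.1,-46.4,4],"spin":0.24},{"fingers":1,"dp":[-55.1,-46.4,4],"spin":0.24},{"fingers":1,"dp":[-55.1,-46.4,4],"spin":0.24},{"fingers":1,"dp":[-55.1,-46.4,4],"spin":0.24},{"fingers":1,"dp":[-55.1,-46.4,4],"spin":0.24},{"fingers":1,"dp":[-55.1,-46.4,4],"spin":0.24},{"fingers":1,"dp":[-55.1,-46.4,4],"spin":0.24},{"fingers":1,"dp":[-55.1,-46.4,4],"spin":0.24},{"fingers":1,"dp":[-55.1,-46.4,4],"spin":0.24},{"fingers":1,"dp":[-55.1,-46.4,4],"spin":0.24},{"fingers":1,"dp":[-55.1,-46.4,4],"spin":0.24},{"fingers":1,"dp":[-55.1,-46.4,4],"spin":0.24},{"fingers":1,"dp":[-55.1,-46.4,4],"spin":0.24},{"fingers":1,"dp":[-55.1,-46.4,8],"spin":0.24},{"fingers":1,"dp":[-55.1,-46.4,11.8],"spin":0.24},{"fingers":1,"dp":[-55.1,-46.4,11.8],"spin":0.24},{"fingers":1,"dp":[-55.1,-46.4,11.8],"spin":0.24}]' 40; python3 go.py .55,-.1165,.014,53
```

```text
time_s: 5.6
position: [0.5495, -0.1149, 0.121]
eef_rot: [0.317, 0.948, 0.0, -0.001]
wrist_force: [0.9, -0.6, 0.6]
finger_gap: 0.0885
gripper_force: 0.0
t 5.6 p [ 0.5495 -0.1149  0.121 ] toolY deg 53.0 z [-0.001  0.001 -1.   ] F [ 0.9 -0.6  0.6] gap 0.0885 q [-0.42  0.29  1.74  0.    1.12 -1.34]
dp [-0.16 -0.09 10.7 ] spin 0.0
```

```bash
python3 -m pendant '[{"fingers":1,"dp":[0,0,4],"spin":0},{"fingers":1,"dp":[0,0,8],"spin":0},{"fingers":1,"dp":[0,0,10.6],"spin":0},{"fingers":1,"dp":[0,0,10.6],"spin":0},{"fingers":1,"dp":[0,0,10.6],"spin":0},{"fingers":0.5,"dp":[0,0,10.6],"spin":0},{"fingers":0.4,"dp":[0,0,10.6],"spin":0},{"fingers":0.4,"dp":[0,0,10.6],"spin":0},{"fingers":0.4,"dp":[0,0,10.6],"spin":0},{"fingers":0.4,"dp":[0,0,10.6],"spin":0},{"fingers":0.4,"dp":[0,0,10.6],"spin":0},{"fingers":0.4,"dp":[0,0,10.6],"spin":0}]' 40; python3 go.py
```

```text
time_s: 6.8
position: [0.5501, -0.1173, 0.0158]
eef_rot: [0.318, 0.948, -0.001, 0.0]
wrist_force: [-2.6, -3.3, 5.9]
finger_gap: 0.0535
gripper_force: 40.0
t 6.8 p [ 0.5501 -0.1173  0.0158] toolY deg 52.96 z [ 0.    -0.002 -1.   ] F [-2.6 -3.3  5.9] gap 0.0535 q [-0.42  0.45  1.77 -0.    0.92 -1.34]
```

```bash
python3 -m pendant '[{"fingers":0.4,"dp":[0,0,-3],"spin":0},{"fingers":0.4,"dp":[0,0,-8],"spin":0},{"fingers":0.4,"dp":[0,0,-8],"spin":0},{"fingers":0.4,"dp":[0,0,-8],"spin":0}]'; python3 go.py .553,.2015,.09,86.5 .553,.2015,.055,86.5
```

```text
time_s: 7.2
position: [0.5501, -0.1161, 0.0952]
eef_rot: [0.318, 0.948, -0.0, 0.001]
wrist_force: [-1.7, 0.3, -5.7]
finger_gap: 0.0538
gripper_force: 40.0
t 7.2 p [ 0.5501 -0.1161  0.0952] toolY deg 52.94 z [ 0.001 -0.001 -1.   ] F [-1.7  0.3 -5.7] gap 0.0538 q [-0.42  0.32  1.75  0.    1.07 -1.34]
dp [18.91 25.52  0.51] spin -0.586
dp [18.92 25.52  4.01] spin -0.586
```

Held (5.7 N of load). Carrying it over the chassis.

```bash
python3 -m pendant '[{"fingers":0.4,"dp":[2.5,3.4,0.3],"spin":-0.08},{"fingers":0.4,"dp":[5,6.8,0.3],"spin":-0.16},{"fingers":0.4,"dp":[7.5,10.2,0.3],"spin":-0.24},{"fingers":0.4,"dp":[10,13.5,0.3],"spin":-0.32},{"fingers":0.4,"dp":[12.5,16.9,0.3],"spin":-0.4},{"fingers":0.4,"dp":[15,20.3,0.3],"spin":-0.48},{"fingers":0.4,"dp":[17.5,23.6,0.3],"spin":-0.55},{"fingers":0.4,"dp":[18.9,25.5,0.3],"spin":-0.586},{"fingers":0.4,"dp":[18.9,25.5,0.3],"spin":-0.586},{"fingers":0.4,"dp":[18.9,25.5,2],"spin":-0.586},{"fingers":0.4,"dp":[18.9,25.5,4],"spin":-0.586},{"fingers":0.4,"dp":[18.9,25.5,4],"spin":-0.586},{"fingers":0.4,"dp":[18.9,25.5,4],"spin":-0.586}]'; python3 - <<'E'
from h import *
for c in CM: cv2.imwrite(f"pics/h1_{c}.png",get_image(c)[:,:,::-1])
t=cv2.imread("pics/h1_top.png")[185:260,215:300];s=cv2.imread("pics/h1_side.png")[145:220,230:330]
cv2.imwrite("pics/crop3.png",np.vstack([cv2.resize(t,(340,300),interpolation=2),cv2.resize(s,(340,255),interpolation=2)]))
E
python3 go.py .553,.2015,.041,86.5
```

```text
time_s: 8.5
position: [0.5513, 0.2004, 0.053]
eef_rot: [0.031, 1.0, -0.0, -0.002]
wrist_force: [1.3, 0.2, -4.6]
finger_gap: 0.0537
gripper_force: 40.0
t 8.6 p [0.553  0.2009 0.0549] toolY deg 86.47 z [-0. -0. -1.] F [ 0.8 -0.7 -4.9] gap 0.054 q [ 0.15  0.44  1.69 -0.    1.01 -1.36]
dp [0.   0.06 1.39] spin -0.0
```

View pics/crop3.png

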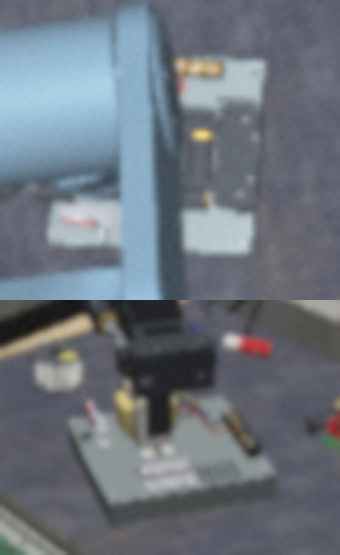

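The transformer hangs over the chassis with its leads towards the strip, and the near foot (crop 155,450) sits just in front of the tongue (crop 162,465). Lowering.

```bash
python3 -m pendant '[{"fingers":0.4,"dp":[0,0,0.5],"spin":0},{"fingers":0.4,"dp":[0,0,1],"spin":0},{"fingers":0.4,"dp":[0,0,1.3],"spin":0},{"fingers":0.4,"dp":[0,0,1.45],"spin":0},{"fingers":0.4,"dp":[0,0,1.45],"spin":0}]'; python3 go.py
```

```text
time_s: 9.1
position: [0.5527, 0.2014, 0.0401]
eef_rot: [0.03, 1.0, -0.0, -0.0]
wrist_force: [0.1, -0.0, -5.3]
finger_gap: 0.0537
gripper_force: 40.0
t 9.1 p [0.5527 0.2014 0.0401] toolY deg 86.52 z [-0. -0. -1.] F [ 0.1 -0.  -5.3] gap 0.0537 q [ 0.15  0.46  1.7  -0.    0.99 -1.36]
```

```bash
python3 -m pendant '[{"fingers":0.4,"dp":[0,0,0.1],"spin":0},{"fingers":0.4,"dp":[0,0,0.1],"spin":0}]';python3 -m pendant '[{"fingers":0.4,"dp":[0,0,0.1],"spin":0},{"fingers":0.4,"dp":[0,0,0.1],"spin":0}]'
```

```text
time_s: 9.3
position: [0.553, 0.2014, 0.0399]
eef_rot: [0.03, 1.0, -0.0, 0.0]
wrist_force: [-2.1, 0.4, 1.6]
finger_gap: 0.0537
gripper_force: 40.0
time_s: 9.5
position: [0.5531, 0.2014, 0.0398]
eef_rot: [0.03, 1.0, -0.0, 0.0]
wrist_force: [-5.8, -1.6, 8.4]
finger_gap: 0.0539
gripper_force: 40.0
```

Seated on the chassis. Sliding along tool -y (chassis +y).

```bash
python3 -m pendant '[{"fingers":0.4,"dp":[0,-0.2,-0.1],"spin":0},{"fingers":0.4,"dp":[0,-0.4,-0.1],"spin":0},{"fingers":0.4,"dp":[0,-0.6,-0.1],"spin":0},{"fingers":0.4,"dp":[0,-0.8,-0.1],"spin":0},{"fingers":0.4,"dp":[0,-1,-0.1],"spin":0},{"fingers":0.4,"dp":[0,-1.2,-0.1],"spin":0},{"fingers":0.4,"dp":[0,-1.2,-0.1],"spin":0}]'; python3 go.py
```

```text
time_s: 10.2
position: [0.5529, 0.1895, 0.0398]
eef_rot: [0.03, 1.0, 0.0, 0.001]
wrist_force: [0.8, 4.5, 2.7]
finger_gap: 0.054
gripper_force: 40.0
t 10.2 p [0.5529 0.1895 0.0398] toolY deg 86.51 z [ 0.002  0.001 -1.   ] F [0.8 4.5 2.7] gap 0.054 q [ 0.13  0.45  1.71  0.    0.98 -1.38]
```

```bash
python3 -m pendant '[{"fingers":0.4,"dp":[0,-0.1,0],"spin":0},{"fingers":0.4,"dp":[0,-0.2,0],"spin":0},{"fingers":0.4,"dp":[0,-0.3,0],"spin":0},{"fingers":0.4,"dp":[0,-0.3,0],"spin":0}]';python3 -m pendant '[{"fingers":0.4,"dp":[0,-0.1,0],"spin":0},{"fingers":0.4,"dp":[0,-0.1,0],"spin":0}]';python3 -m pendant '[{"fingers":0.4,"dp":[0,-0.1,0],"spin":0},{"fingers":0.4,"dp":[0,-0.1,0],"spin":0}]'
```

```text
time_s: 10.6
position: [0.5526, 0.1867, 0.0398]
eef_rot: [0.03, 1.0, 0.0, 0.001]
wrist_force: [0.4, 4.9, 3.5]
finger_gap: 0.0538
gripper_force: 40.0
time_s: 10.8
position: [0.5525, 0.1858, 0.0398]
eef_rot: [0.03, 1.0, 0.0, 0.001]
wrist_force: [1.2, 5.0, 3.2]
finger_gap: 0.0539
gripper_force: 40.0
time_s: 11.0
position: [0.5525, 0.1853, 0.0399]
eef_rot: [0.03, 1.0, 0.001, 0.001]
wrist_force: [1.0, 7.8, 3.0]
finger_gap: 0.0535
gripper_force: 40.0
```

```bash
for i in 1 2; do python3 -m pendant '[{"fingers":0.4,"dp":[0,-0.1,0],"spin":0},{"fingers":0.4,"dp":[0,-0.1,0],"spin":0},{"fingers":0.4,"dp":[0,-0.1,0],"spin":0}]' | grep -E "pos|wrist"; done
```

```text
position: [0.5525, 0.1852, 0.0399]
wrist_force: [0.8, 10.8, 3.5]
position: [0.5525, 0.1851, 0.04]
wrist_force: [1.4, 14.7, 2.1]
```

Firm stop at y=0.185, where the seat is expected. Release and lift.

```bash
python3 -m pendant '[{"fingers":0.8,"dp":[0,0.05,0],"spin":0},{"fingers":0.8,"dp":[0,0.05,0],"spin":0},{"fingers":0.8,"dp":[0,0.05,0],"spin":0},{"fingers":0.8,"dp":[0,0.05,-2],"spin":0},{"fingers":0.8,"dp":[0,0.05,-5],"spin":0},{"fingers":0.5,"dp":[0,9,-8],"spin":0},{"fingers":0,"dp":[0,14,-8],"spin":0},{"fingers":0,"dp":[0,18,-8],"spin":0},{"fingers":0,"dp":[0,18,-8],"spin":0},{"fingers":0,"dp":[0,18,-8],"spin":0},{"fingers":0,"dp":[0,18,-8],"spin":0},{"fingers":0,"dp":[0,18,-8],"spin":0}]'; python3 - <<'E'
from h import *
ms={}
for c in CM:
    cv2.imwrite(f"pics/h2_{c}.png",get_image(c)[:,:,::-1])
    u=proj(c,[.5525,.185,.046])[0]
    r=[d for d in cut_out(c,"transformer_core") if np.hypot((d["bbox"][0]+d["bbox"][2])/2-u[0],(d["bbox"][1]+d["bbox"][3])/2-u[1])<15]
    print(c,[(np.round(d["bbox"]),round(d["confidence"],2),d["mask"].sum()) for d in r])
    if r:ms[c]=r[0]["mask"]
for m in [{k:v} for k,v in ms.items()]+[ms]:print(fit(m,TR,.046,[.5525,.185,3.08]))
t=cv2.imread("pics/h2_top.png")[194:254,222:290];s=cv2.imread("pics/h2_side.png")[160:220,240:320]
cv2.imwrite("pics/crop4.png",np.vstack([cv2.resize(t,(400,353),interpolation=2)[:340],cv2.resize(s,(400,260),interpolation=2)]))
E
python3 go.py
```

```text
time_s: 12.8
position: [0.5624, 0.3605, 0.1185]
eef_rot: [0.031, 1.0, -0.001, -0.001]
wrist_force: [-0.2, 0.1, 0.4]
finger_gap: 0.0167
gripper_force: 0.0
side [(array([265., 172., 295., 192.]), 0.54, np.int64(328))]
top [(array([244., 218., 267., 234.]), 0.89, np.int64(343))]
(array([0.55215273, 0.19278898, 3.01907485]), np.float64(0.752541897482645))
(array([0.55493002, 0.18601333, 3.1445159 ]), np.float64(0.8375706214689266))
(array([0.55404304, 0.1901013 , 3.13705716]), np.float64(1.5380898297040444))
t 13.0 p [0.5629 0.3607 0.1192] toolY deg 86.41 z [-0. -0. -1.] F [-0.9 -0.4  0.1] gap 0.0009 q [ 0.39  0.5   1.44 -0.    1.2  -1.12]
```

View pics/crop4.png

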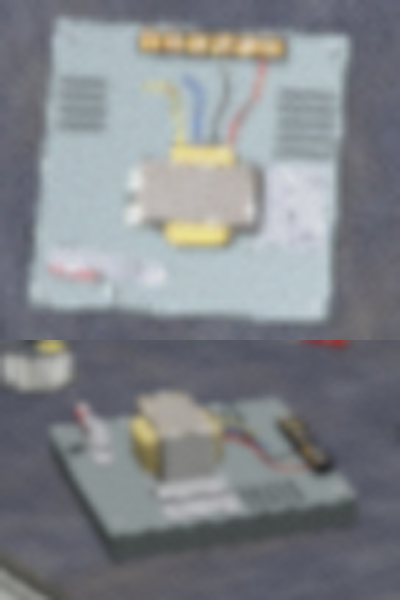

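The near foot is hidden under the tongue, the leads point to the strip, and the far foot (crop 133,205) lies on the keeper side, with the keeper still open (tab 50–100,270). Now the closed fingers go in front of the red face.

```bash
python3 go.py .4968,.2495,.1,86.5 .4968,.2495,.034,86.5
```

```text
t 13.0 p [0.5629 0.3607 0.1192] toolY deg 86.41 z [-0. -0. -1.] F [-0.9 -0.4  0.1] gap 0.0009 q [ 0.39  0.5   1.44 -0.    1.2  -1.12]
dp [  5.9  -11.51   1.92] spin -0.001
dp [  5.9  -11.51   8.52] spin -0.001
```

```bash
python3 -m pendant '[{"fingers":0,"dp":[3,-5,0],"spin":0},{"fingers":0,"dp":[5.9,-9,1],"spin":0},{"fingers":0,"dp":[5.9,-11.5,2],"spin":0},{"fingers":0,"dp":[5.9,-11.5,2],"spin":0},{"fingers":0,"dp":[5.9,-11.5,2],"spin":0},{"fingers":0,"dp":[5.9,-11.5,5],"spin":0},{"fingers":0,"dp":[5.9,-11.5,8.5],"spin":0},{"fingers":0,"dp":[5.9,-11.5,8.5],"spin":0},{"fingers":0,"dp":[5.9,-11.5,8.5],"spin":0}]'; python3 go.py
```

```text
time_s: 13.9
position: [0.497, 0.2515, 0.0345]
eef_rot: [0.03, 1.0, -0.0, -0.0]
wrist_force: [0.1, -0.2, -0.0]
finger_gap: -0.0002
gripper_force: 0.0
t 13.9 p [0.497  0.2515 0.0345] toolY deg 86.55 z [-0.001 -0.    -1.   ] F [ 0.1 -0.2 -0. ] gap -0.0002 q [ 0.26  0.41  1.78  0.    0.95 -1.26]
```

```bash
python3 -m pendant '[{"fingers":0,"dp":[-0.4,0,0],"spin":0},{"fingers":0,"dp":[-0.8,0,0],"spin":0},{"fingers":0,"dp":[-1.0,0.1,0],"spin":0.075},{"fingers":0,"dp":[-1.2,0.2,0],"spin":0.15},{"fingers":0,"dp":[-1.4,0.28,0],"spin":0.225},{"fingers":0,"dp":[-1.61,0.35,0],"spin":0.3},{"fingers":0,"dp":[-2.04,0.42,0],"spin":0.45},{"fingers":0,"dp":[-2.48,0.44,0],"spin":0.6},{"fingers":0,"dp":[-2.92,0.39,0],"spin":0.75},{"fingers":0,"dp":[-3.35,0.27,0],"spin":0.9},{"fingers":0,"dp":[-3.75,0.09,0],"spin":1.05},{"fingers":0,"dp":[-4.12,-0.15,0],"spin":1.2},{"fingers":0,"dp":[-4.45,-0.44,0],"spin":1.35},{"fingers":0,"dp":[-4.73,-0.78,0],"spin":1.5},{"fingers":0,"dp":[-4.85,-0.95,0],"spin":1.57},{"fingers":0,"dp":[-4.85,-0.95,0],"spin":1.57},{"fingers":0,"dp":[-4.85,-0.95,0],"spin":1.57}]'; python3 - <<'E'
from h import *
for c in CM: cv2.imwrite(f"pics/h3_{c}.png",get_image(c)[:,:,::-1])
t=cv2.imread("pics/h3_top.png")[194:254,222:290];s=cv2.imread("pics/h3_side.png")[160:220,240:320]
cv2.imwrite("pics/crop5.png",np.vstack([cv2.resize(t,(340,300),interpolation=2),cv2.resize(s,(400,300),interpolation=2)[:,:340]]))
E
python3 go.py
```

```text
time_s: 15.6
position: [0.5457, 0.2389, 0.0356]
eef_rot: [0.727, 0.686, 0.001, 0.001]
wrist_force: [0.3, 2.7, 1.7]
finger_gap: 0.0001
gripper_force: 1.1
t 15.7 p [0.5457 0.2389 0.0354] toolY deg -3.35 z [ 0.003  0.001 -1.   ] F [0.2 2.3 2.4] gap 0.0005 q [0.21 0.48 1.68 0.   0.98 0.27]
```

View pics/crop5.png

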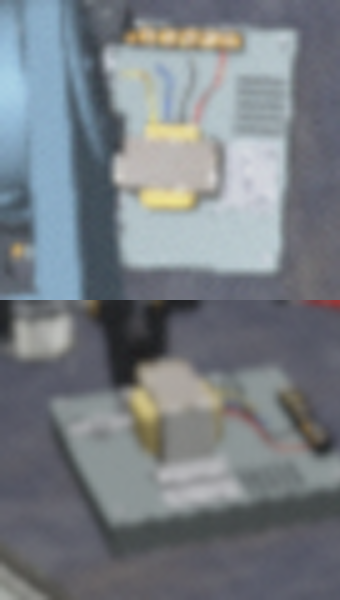

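The keeper has swung round to the transformer, with the arm pointing at the bobbin side in the side view (75–130,425). I'll press on to its end stop (tool -x).

```bash
for i in 1 2 3; do python3 -m pendant '[{"fingers":0,"dp":[-0.1,0,0],"spin":0},{"fingers":0,"dp":[-0.1,0,0],"spin":0},{"fingers":0,"dp":[-0.1,0,0],"spin":0}]' | grep -E "pos|wrist"; done
```

```text
position: [0.5457, 0.2388, 0.0354]
wrist_force: [-0.5, 5.4, 3.7]
position: [0.5458, 0.2387, 0.0355]
wrist_force: [1.4, 10.5, 2.2]
position: [0.5458, 0.2385, 0.0355]
wrist_force: [1.9, 14.6, 1.9]
```

Stiff stop at 14 N. Back off, lift clear and check.

```bash
python3 -m pendant '[{"fingers":0,"dp":[0.5,0,0],"spin":0},{"fingers":0,"dp":[1.5,0,0],"spin":0},{"fingers":0,"dp":[2,0,-4],"spin":0},{"fingers":0,"dp":[2,0,-8],"spin":0},{"fingers":0,"dp":[6,-3,-12],"spin":0},{"fingers":0,"dp":[11,-6,-14],"spin":0},{"fingers":0,"dp":[15,-9,-15],"spin":0},{"fingers":0,"dp":[18,-12,-15],"spin":0},{"fingers":0,"dp":[18,-12,-15],"spin":0},{"fingers":0,"dp":[18,-12,-15],"spin":0},{"fingers":0,"dp":[18,-12,-15],"spin":0}]'; python3 - <<'E'
from h import *
a={c:np.mean([get_image(c).astype(float) for _ in range(4)],0)[:,:,::-1] for c in CM}
t=a["top"][206:250,226:281].astype(np.uint8);s=a["side"][165:205,245:310].astype(np.uint8)
cv2.imwrite("pics/crop6.png",np.vstack([cv2.resize(t,(440,352),interpolation=2)[:330],cv2.resize(s,(440,270),interpolation=2)]))
for c in CM:
  for n in("keeper_tab","keeper_pivot"):
    for d in mark_of(c,n)[:1]:print(c,n,unproj(c,d["uv"],.024+(.0135 if n[7]=="t" else .0057))[0].round(4),d["confidence"])
E
```

```text
time_s: 17.7
position: [0.4355, 0.4217, 0.1837]
eef_rot: [0.728, 0.686, -0.001, 0.0]
wrist_force: [-0.4, 0.3, -0.2]
finger_gap: 0.0005
gripper_force: 0.0
side keeper_tab [0.5344 0.2159 0.0375] 0.57
side keeper_pivot [0.5171 0.2265 0.0297] 0.6
top keeper_tab [0.5415 0.2328 0.0375] 0.5
top keeper_pivot [0.5187 0.2301 0.0297] 0.72
```

View pics/crop6.png

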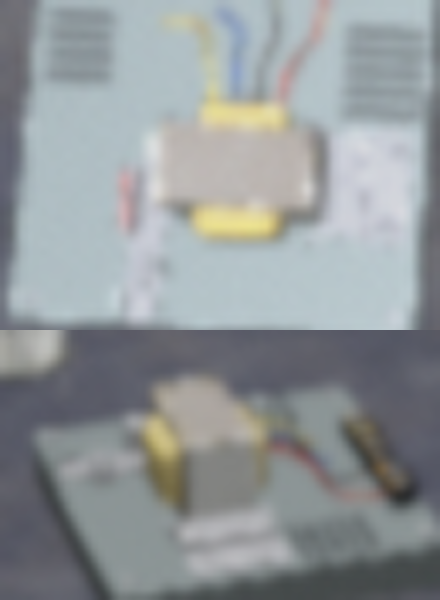

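The keeper arm now lies over the outer foot. The red tab (130,168)-(125,232) runs parallel to the chassis edge, so it is at the end stop. The transformer is unmoved and the gripper is clear.

```bash
python3 -c "
from plant import robot;print(robot.hand_in())"
```

```text
the job is handed in; nothing more can be done
None
```

The job is handed in at about 18 s: the transformer is home under the tongue with its leads to the terminal strip, the keeper is swung in to its end stop over the other foot, and the bystanders were not touched; the judge gave no verdict back.

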